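Open the long adapter case by its paddle latch

ROBOT

A 6-joint arm with a two-finger parallel gripper is mounted at the origin on the work surface. World frame = base frame: x ahead of the robot, y to its left, z up, the work surface at z = 0. Lengths are in m, angles in rad, forces in N, time in s.
With the tool pointing down it reaches from about 0.325 to 0.9 m from the base axis. Payload 6.1 kg.
Tool frame: the origin (TCP) lies midway between the tips of the shut fingers; the grasp point (between the pads) lies 19 mm behind it; x points along the fingers, y is the direction in which the jaws open and shut, and the axes are right-handed (so a half turn about x gives the same grasp; the last joint's range is limited). The gripper opens to 85 mm and grips with 20 to 120 N. Pads are 22 mm wide; open, the fingers measure 114 mm over their backs; the gripper's body (76 mm by 85 mm) begins 54 mm behind the grasp point. The pads swing forward as they close: fully open they stand 13 mm farther back than shut.
Start: joints at [-1.243, 0.22, 1.526, -0, 1.395, -0.126], TCP at [0.274, -0.562, 0.231] pointing down, gripper open.
Joint ranges: [-2.98, 2.98], [-0.91, 2.08], [0.09, 2.57], [-1.24, 4.39], [0.2, 2.65], [-2.68, 2.68]. Speed limits (rad/s): [2.57, 2.57, 3.01, 3.14, 3.14, 3.14].

INTERFACE

Orientations are given as [roll, pitch, yaw] about the fixed x, y, z axes, in that order (R = Rz(yaw) Ry(pitch) Rx(roll)).
In Python, from plant import movep, move_l, set_joints, gripper_to, hold, inverse_kinematics, observe, get_image, get_calibration, Unreachable, job_done gives the robot as it stands. Calls block until the motion is done:
- movep(position, orientation): joint-space move of the TCP to a pose.
- move_l(position, feed=0.15, rotation=None, max_force=None): straight line of the TCP; rotation=None keeps the orientation; feed is the mean speed in m/s. With max_force (N) it stops when the force on the tool has changed by that much, and returns True; else False.
- set_joints(angles): joint-space move.
- gripper_to(opening, f_grip=None): finger opening in m; f_grip is the grip in N (None keeps the last); returns when the fingers have stopped.
- hold(seconds).
- inverse_kinematics(position, orientation): joint angles nearest the present ones, or None.
- observe(): the state.
- get_image(name): name is "side" or "top" or "wrist"; returns (picture, depth): 400x640x3 uint8, red, green, blue; 400x640 float32, m along the optical axis (not along the pixel's ray), 0 where there is no reading.
- get_calibration(name): a dict with "intrinsics" (3x3 intrinsics, pixels), "world_from_camera" (4x4, takes a point from camera to world coordinates). Camera axes: x right, y down, z forward; pixel columns grow to the right and rows downward; lengths in m; the calibration is good to about 2 mm. A picture is of the moment at which its call begins: read the wrist's pose just before it. get_calibration takes no time and is no camera call; for the wrist camera it gives the pose at the moment of the call.
A pose or a line that the arm cannot do raises Unreachable and nothing moves.
- job_done(): hands the job in, once; it reports no verdict.
The state is a dict: "time_s": time; "q": joint angles; "joint_velocities": joint speeds; "joint_torque": joint torques, N m; "eef_pos": TCP position; "tcp_rot": TCP orientation; "ft_force": force on the tool from outside, world axes, zero at the start; "torque": the same for the moment, N m; "opening": finger opening in m.
Only numpy, scipy, OpenCV 4.12 (cv2) and the standard library are available. Lean on these libraries where they do the work, as an engineer would, in place of code of your own. Each camera call takes 0.05 s, during which the arm holds its last target.

TASK

On the bench stand two grey latched cases, one long and one short. Open the long one: pull up the steel paddle that is sunk in the top of its lid, which trips the latch, keep pulling so that the lid comes up, and leave it standing open at 60 degrees or more by itself. Leave the short case shut.

Things in the scene. Friction and masses are not known exactly. Their poses are not given: they have to be found in the camera images.
- long_case_lip (a point): Centre of the grip of the long case's paddle: a round steel lip 14 mm thick, 40 mm long (y), 8 mm below the lid's top, 132 mm above the bench, 28 mm above the floor of its black dish (96 x 116 mm). 38 mm free beyond each end: pinch it by its ends from above. Front wall of dish 33 mm off. Axes as the case's when shut: x from front to hinge side, z up; yaw within 9 deg. Moves with paddle and lid.
- long_case_hinge (a point): Middle of the lid's hinge line (y axis) at the far upper rim of the long case: fixed grey metal case, 300 mm long (y), 210 deep (x), 140 high (body 95, lid 45). All shut, the lip is 155 mm towards -x and 37 mm above this point. The paddle's own hinge is also along y, 55 mm from the lip towards +x, level with it.
- long_case_lid (a joint): Lid angle of the long case (rad): 0 shut, grows as its front edge rises, stop at 1.5. It stays where it is left. Pulled up against a spring (2 to 4 N), the paddle's lip swings about the paddle's hinge to a stop at 0.6 rad; the latch is free from 0.36 rad. Pulled on at that stop, it lifts the lid (8 N). Let go, the paddle springs back into the dish.
- short_case_lid (a joint): Lid angle (rad, 0 shut) of the short case: the same case with the same dish and paddle, but only 170 mm long. It stands beside the long one, left or right of it. A roll of tape lies on its lid.

How it is judged:
At the end, for the whole second after the job is handed in: The long case's lid stands open by more than 0.9 rad (52 degrees), at rest, and the short case's lid is shut (under 0.05 rad) (value of joint long_case_lid above 0.9 rad and velocity of joint long_case_lid between -0.05 and 0.05 rad/s and value of joint short_case_lid below 0.05 rad); the robot touches nothing.
It fails at once if the short case's lid is opened (more than 0.15 rad) (value of joint short_case_lid above 0.15 rad).
It also fails if it takes over 38 s, if anything falls off the work surface, if the arm or the gripper's body presses on something with over 40 N, if the wrist force passes 120 N, or if a joint passes its speed limit or range.

## Working session

There is one attempt and no reset: what is moved stays moved. The work goes in short steps, each a Python script; the robot and the scene stay as the last script left them, time stands still between calls to the robot, and variables do not carry over. Pictures are saved under pics/ and viewed, and the job is handed in when it is done.

```bash
mkdir -p pics; ls
python3 - <<'E'
from plant import *
import cv2
for n in("top","side"):
    im,d=get_image(n); cv2.imwrite(f"pics/{n}0.png",im[:,:,::-1])
    c=get_calibration(n); print(n,c["intrinsics"],c["world_from_camera"])
s=observe(); print(s["time_s"],s["eef_pos"],s["tcp_rot"],s["ft_force"],s["opening"])
E
```

```text
pics
top [[469.71016594   0.         310.94915069]
 [  0.         469.71016594 199.37931888]
 [  0.           0.           1.        ]] [[-0.01628261 -0.99701467  0.07547592  0.47918526]
 [-0.99975967  0.01734264  0.01341044 -0.005098  ]
 [-0.01467936 -0.07523942 -0.99705744  0.9675431 ]
 [ 0.          0.          0.          1.        ]]
side [[388.77255791   0.         318.31964045]
 [  0.         388.77255791 199.51513419]
 [  0.           0.           1.        ]] [[-0.86645585 -0.28141473  0.41238333  0.25137709]
 [-0.49923431  0.48109734 -0.72063198  0.48556606]
 [ 0.00439993 -0.8302717  -0.5573415   0.5519857 ]
 [ 0.          0.          0.          1.        ]]
0.1 [ 0.27378875 -0.56120897  0.23026999] [-1.71387333  1.56895223  1.88145142] [ 0.84899402 -0.52724154 -0.54906468] 0.08537381460152876
```

View pics/top0.png

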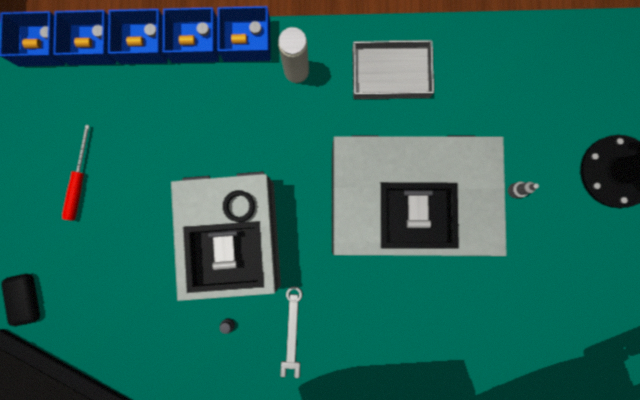

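View pics/side0.png

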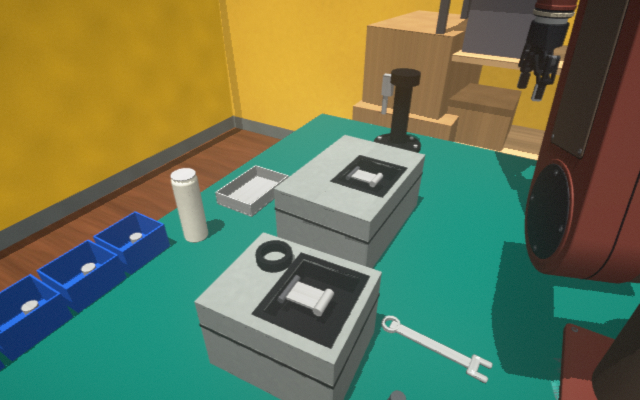

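The top view shows the long case on the right (u 333–505, v 136–255), with its dish at (420,215) and its lip at about (418,225). The short case is on the left with the tape on its lid. Next I'll measure the long case's pose.

```bash
cat > h.py <<'E'
from plant import *
import cv2, numpy as np
def ray(c,u,v,z):
    K=c["intrinsics"];T=c["world_from_camera"]
    uv=np.atleast_2d(np.c_[np.ravel(u),np.ravel(v),np.ones(np.size(u))])
    d=(np.linalg.inv(K)@uv.T).T@T[:3,:3].T; o=T[:3,3]
    return o+d*((z-o[2])/d[:,2])[:,None]
def cloud(c,d):
    K=c["intrinsics"];T=c["world_from_camera"]
    v,u=np.indices(d.shape)
    p=np.stack([(u-K[0,2])/K[0,0]*d,(v-K[1,2])/K[1,1]*d,d],-1)
    return p@T[:3,:3].T+T[:3,3]
E
python3 - <<'E'
from h import *
im,d=get_image("top");c=get_calibration("top");P=cloud(c,d)
sub=np.zeros(d.shape,bool);sub[120:270,320:520]=1
lid=(sub&(P[...,2]>.13)&(P[...,2]<.15)&(d>0)).astype(np.uint8)
cs,_=cv2.findContours(lid,cv2.RETR_EXTERNAL,cv2.CHAIN_APPROX_NONE)
k=max(cs,key=cv2.contourArea)[:,0]
w=ray(c,k[:,0]+0.,k[:,1]+0.,.14)
r=cv2.minAreaRect((w[:,:2]*1000).astype(np.float32));print("lid",r, "z",np.median(P[...,2][lid>0]))
hsv=cv2.cvtColor(im,cv2.COLOR_RGB2HSV)
b=np.zeros(d.shape,np.uint8);b[184:246,384:456]=(im[184:246,384:456].min(-1)>110)
ys,xs=np.nonzero(b);print("bright",xs.min(),xs.max(),ys.min(),ys.max())
for y in range(ys.min(),ys.max()+1):
    x=np.nonzero(b[y])[0]
    if len(x): print(y,x.min(),x.max(),P[y,x,2].mean().round(4))
cs=[cv2.boundingRect(k) for k in cs];print(cs)
E
```

```text
lid ((545.4969482421875, -182.94400024414062), (299.9417724609375, 208.6583251953125), 88.88999938964844) z 0.13940161333876977
bright 408 430 195 226
195 410 426 0.1337
196 409 427 0.1316
197 408 427 0.1333
198 408 427 0.1334
199 408 427 0.1333
200 408 427 0.1334
201 408 427 0.1335
202 408 427 0.1333
203 408 427 0.1336
204 408 427 0.1334
205 409 427 0.1772
206 409 427 0.1331
207 409 427 0.1772
208 409 427 0.134
209 409 427 0.1335
210 409 427 0.1332
211 409 427 0.2207
212 409 427 0.1335
213 409 427 0.133
214 409 427 0.1333
215 409 427 0.1328
216 409 427 0.1336
217 409 427 0.1334
218 409 427 0.1333
219 409 427 0.1332
220 408 427 0.1341
221 408 429 0.1372
222 408 430 0.1362
223 408 430 0.1367
224 408 430 0.137
225 408 430 0.1366
226 408 429 0.1367
[(333, 137, 173, 119)]
```

```bash
cat >> h.py <<'E'
from scipy.spatial.transform import Rotation as Ro
PSI=-0.0194
def rot(t,sg=1,psi=PSI):
    x=np.array([-np.sin(t),0,-np.cos(t)]);y=np.array([0,sg,0.]);z=np.cross(x,y)
    return Ro.from_euler('z',psi)*Ro.from_matrix(np.c_[x,y,z])
def rpy(R): return R.as_euler('xyz')
G=0.022
def lipoff(p,a):  # lip relative to shut lip, in case x,z
    x=-155+55*(1-np.cos(p)); z=37+55*np.sin(p)
    return np.array([x*np.cos(a)+z*np.sin(a)+155, 0, -x*np.sin(a)+z*np.cos(a)-37])/1000
def tcp(lip,p,a,t,sg=1,psi=PSI):
    R=rot(t,sg,psi); l=lip+Ro.from_euler('z',psi).apply(lipoff(p,a))
    return l+R.as_matrix()[:,0]*G, rpy(R)
E
python3 - <<'E'
from h import *
im,d=get_image("top");c=get_calibration("top");P=cloud(c,d)
print("lip ray",ray(c,419,223.7,.137), "lid centre -> lip x", .5455-.050)
q=P[175:200,508:542].reshape(-1,3);q=q[q[:,2]>.02];print("silver",q.min(0),q.max(0))
q=P[130:215,575:640].reshape(-1,3);print("post",q[:,2].max(),q[q[:,2]>.03].min(0))
lip=np.array([.4955,-.181,.132])
for sg in(1,-1):
  print(sg)
  for p,a,t in[(0,0,0),(.6,0,0),(.6,.6,.3),(.6,1.2,.3),(.6,1.2,.5),(.6,1.2,.7),(.6,1.25,.8)]:
    x,r=tcp(lip,p,a,t,sg);k=inverse_kinematics(x,r);print(p,a,t,x.round(3),None if k is None else np.round(k,2))
E
```

```text
lip ray [[ 0.49581285 -0.18345194  0.137     ]] lid centre -> lip x 0.4955
silver [ 0.47918526 -0.42130289  0.02009232] [ 0.57818986 -0.005098    0.9675431 ]
post 0.9675431040049486 [ 0.47918526 -0.62030884  0.030106  ]
1
0 0 0 [ 0.496 -0.181  0.11 ] [-0.5   0.11  1.89  0.    1.14 -2.05]
0.6 0 0 [ 0.505 -0.181  0.141] [-0.49  0.09  1.84  0.    1.2  -2.04]
0.6 0.6 0.3 [ 0.562 -0.182  0.212] [-0.39  0.39  1.38 -0.11  1.65 -1.93]
0.6 1.2 0.3 [ 0.655 -0.184  0.234] [-0.34  0.6   1.06 -0.1   1.77 -1.9 ]
0.6 1.2 0.5 [ 0.651 -0.184  0.236] [-0.32  0.76  0.86 -0.16  2.   -1.9 ]
0.6 1.2 0.7 [ 0.647 -0.184  0.238] [-0.3   0.94  0.65 -0.23  2.22 -1.93]
0.6 1.25 0.8 [ 0.653 -0.184  0.239] [-0.29  1.07  0.48 -0.28  2.36 -1.97]
-1
0 0 0 [ 0.496 -0.181  0.11 ] [-0.5   0.11  1.89  0.    1.14  1.09]
0.6 0 0 [ 0.505 -0.181  0.141] [-0.49  0.09  1.84  0.    1.2   1.1 ]
0.6 0.6 0.3 [ 0.562 -0.182  0.212] [-0.39  0.39  1.38 -0.11  1.65  1.21]
0.6 1.2 0.3 [ 0.655 -0.184  0.234] [-0.34  0.6   1.06 -0.1   1.77  1.24]
0.6 1.2 0.5 [ 0.651 -0.184  0.236] [-0.32  0.76  0.86 -0.16  2.    1.24]
0.6 1.2 0.7 [ 0.647 -0.184  0.238] [-0.3   0.94  0.65 -0.23  2.22  1.21]
0.6 1.25 0.8 [ 0.653 -0.184  0.239] [-0.29  1.07  0.48 -0.28  2.36  1.18]<stdin>:10: UserWarning: Gimbal lock detected. Setting third angle to zero since it is not possible to uniquely determine all angles.
```

The lip comes out at (0.4955, -0.183) both from its ray and from the lid outline, with yaw −1.1°. I'll go above it, routing clear of the stand, and check with the wrist camera.

```bash
python3 -W ignore - <<'E'
from h import *
R=rpy(rot(0,-1))
movep([.36,-.33,.28],R); gripper_to(.062,40)
movep([.4955,-.183,.24],R)
c=get_calibration("wrist");im,d=get_image("wrist");cv2.imwrite("pics/w1.png",im[:,:,::-1])
np.savez("w1.npz",im=im,d=d,K=c["intrinsics"],T=c["world_from_camera"])
s=observe();print(s["time_s"],s["eef_pos"],s["tcp_rot"],s["opening"],s["ft_force"])
T=c["world_from_camera"]
for p in([.4955,-.163,.132],[.4955,-.203,.132]):
    q=c["intrinsics"]@(T[:3,:3].T@(np.array(p)-T[:3,3]));print(q[:2]/q[2])
E
```

```text
2.4417 [ 0.49512358 -0.18423626  0.24044257] [ 1.79121146  1.56980811 -1.37070591] 0.061868221394697234 [ 0.04855776 -0.35354508 -0.6512422 ]
[299.45198059 197.83038188]
[344.19991637 196.96289107]
```

View pics/w1.png

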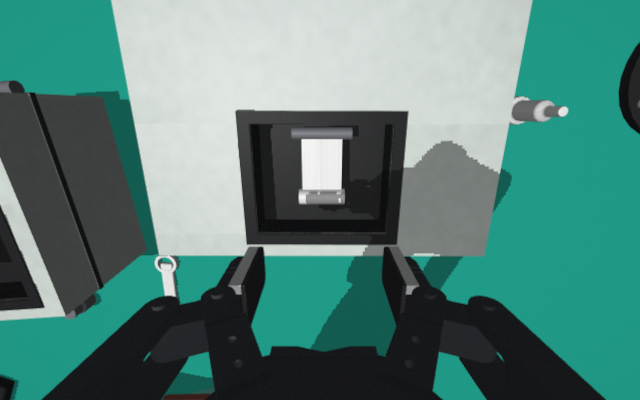

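The wrist view shows the lip at u 299–345, v 190–204. My prediction was 299–344, v 197, so the fix holds. Next is a guarded descent and the pinch.

```bash
python3 -W ignore - <<'E'
from h import *
print(move_l([.4955,-.183,.15],feed=.12), move_l([.4955,-.183,.110],feed=.05,max_force=8))
s=observe();print(s["time_s"],s["eef_pos"],s["ft_force"])
gripper_to(.030,60)
s=observe();print(s["time_s"],s["eef_pos"],s["opening"],s["ft_force"])
im,d=get_image("wrist");cv2.imwrite("pics/w2.png",im[:,:,::-1])
E
```

```text
False False
4.2917 [ 0.49574445 -0.18315229  0.11029195] [-0.45952561  0.34187437 -0.33917698]
4.625 [ 0.49574259 -0.18227481  0.11068317] 0.03898742192652856 [-1.95630993  4.47790802  5.58379966]
```

View pics/w2.png

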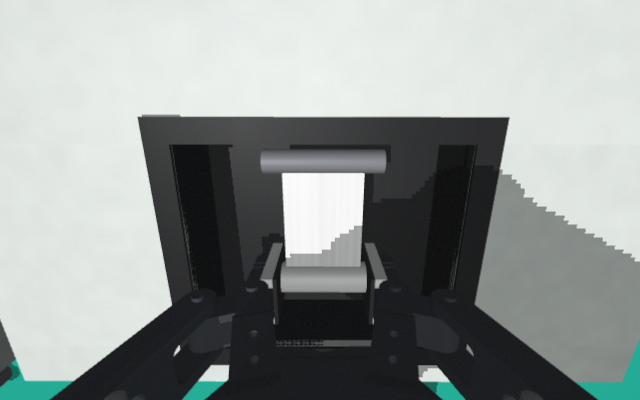

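The lip (u 281–366, v 265–292) sits between the pads with the opening at 39 mm. I'll pull the paddle up and then start the lid.

```bash
cat >> h.py <<'E'
LIP=np.array([.4955,-.183,.132])
def go(p,a,t,feed=.08):
    x,r=tcp(LIP,p,a,t,-1); m=move_l(x,feed=feed,rotation=r,max_force=60)
    s=observe();print(p,a,t,m,round(s["time_s"],2),(s["eef_pos"]-x).round(4),s["ft_force"].round(1),round(s["opening"],4),flush=True)
    return m
E
python3 -W ignore - <<'E'
from h import *
for p,a,t in[(.2,0,0),(.4,0,0),(.58,0,0),(.6,.1,.03),(.6,.2,.06)]:
    if go(p,a,t): break
for n in("wrist","side"):
    im,d=get_image(n);cv2.imwrite(f"pics/{n}3.png",im[:,:,::-1])
E
```

```text
0.2 0 0 False 4.96 [-0.0005  0.0009 -0.001 ] [ 3.   4.9 -6.8] 0.0386
0.4 0 0 False 5.24 [-0.0013  0.0008 -0.0012] [-1.6  5.4 -8.5] 0.0384
0.58 0 0 False 5.52 [-0.0011  0.0008 -0.0003] [-3.3  6.2 -9. ] 0.0385
0.6 0.1 0.03 False 5.88 [-0.001   0.0008  0.0002] [-6.2  5.8 -5.8] 0.0386
0.6 0.2 0.06 False 6.22 [-0.0015  0.0008  0.0002] [-9.4  6.1 -3.2] 0.0385
```

View pics/side3.png

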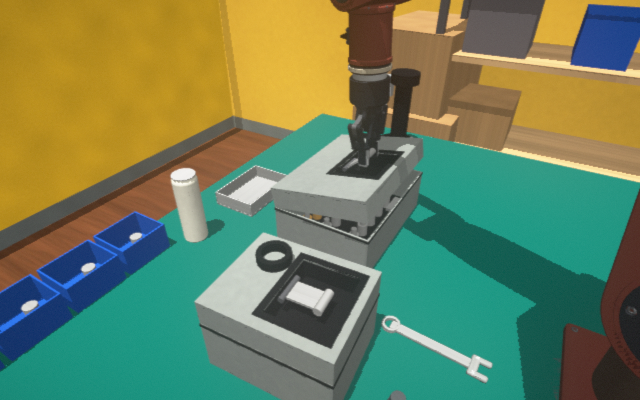

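The lid is lifting, with its front edge up near (400,200) and the short case untouched. I'll continue along the arc.

```bash
python3 -W ignore - <<'E'
from h import *
for a in np.arange(.35,1.26,.15):
    if go(.6,a,round(a*.5,3),.1): break
for n in("wrist","side"):
    im,d=get_image(n);cv2.imwrite(f"pics/{n}4.png",im[:,:,::-1])
E
```

```text
0.6 0.35 0.175 False 6.7 [-0.0014  0.0007  0.0012] [-13.    6.6   0.4] 0.0384
0.6 0.5 0.25 False 7.08 [-0.001   0.0007  0.0019] [-11.9   7.4   2.3] 0.0385
0.6 0.65 0.325 False 7.47 [-0.0004  0.0007  0.0022] [-9.7  7.2  2. ] 0.0383
0.6 0.8 0.4 False 7.84 [0.0001 0.0006 0.0028] [-9.7  7.2  4.1] 0.0387
0.6 0.9500000000000001 0.475 False 8.22 [0.0008 0.0006 0.0038] [-7.2  6.8  7.7] 0.0381
0.6 1.1 0.55 False 8.59 [0.0017 0.0005 0.0039] [-4.9  6.5  5.3] 0.0382
0.6 1.25 0.625 False 8.97 [0.0022 0.0004 0.0034] [-1.2  6.1  3.6] 0.0385
```

View pics/side4.png

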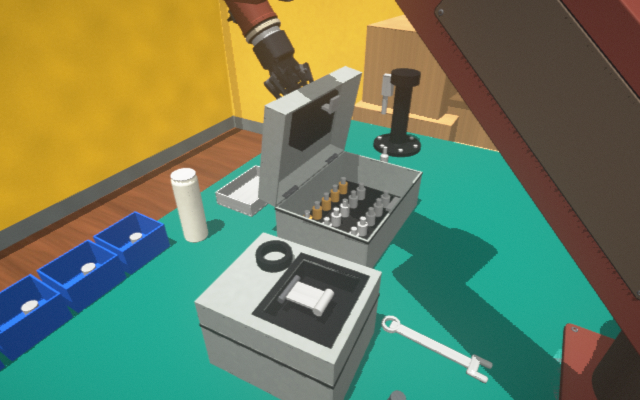

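View pics/wrist4.png

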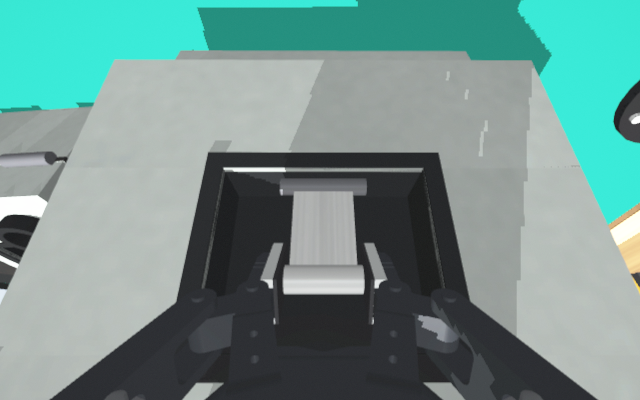

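The lid stands near 70° in the side view, and the lip is still pinched at (323,278) in the wrist view. I'll release and back out along the tool axis.

```bash
python3 -W ignore - <<'E'
from h import *
gripper_to(.060)
s=observe();print(s["opening"],s["ft_force"].round(1))
x,r=tcp(LIP,.6,1.25,.625,-1)
d=-rot(.625,-1).as_matrix()[:,0]
for L in(.14,.12,.10,.08):
    try: print(L,move_l(s["eef_pos"]+d*L,feed=.1,max_force=15));break
    except Unreachable as e: print(e)
hold(.3)
for n in("side","top"):
    im,dd=get_image(n);cv2.imwrite(f"pics/{n}5.png",im[:,:,::-1])
    if n=="side": np.savez("s5.npz",im=im,d=dd)
s=observe();print(s["time_s"],s["eef_pos"],s["ft_force"].round(1))
E
```

```text
0.060001183889590616 [-0.   0.9 -0.1]
the arm cannot follow that straight line within its joint ranges
the arm cannot follow that straight line within its joint ranges
the arm cannot follow that straight line within its joint ranges
0.08 False
10.7667 [ 0.70340693 -0.18767807  0.30232462] [ 0.8 -0.5  0. ]
```

View pics/side5.png

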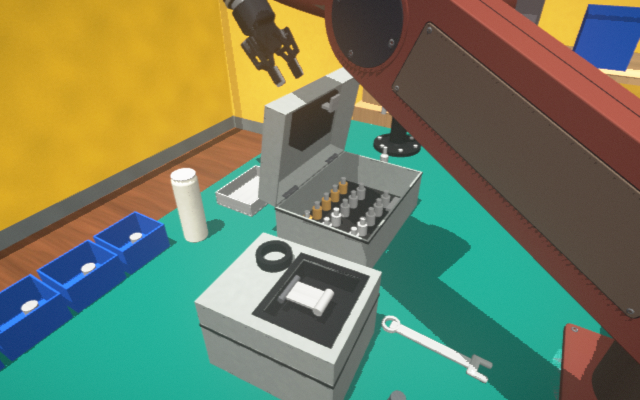

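View pics/top5.png

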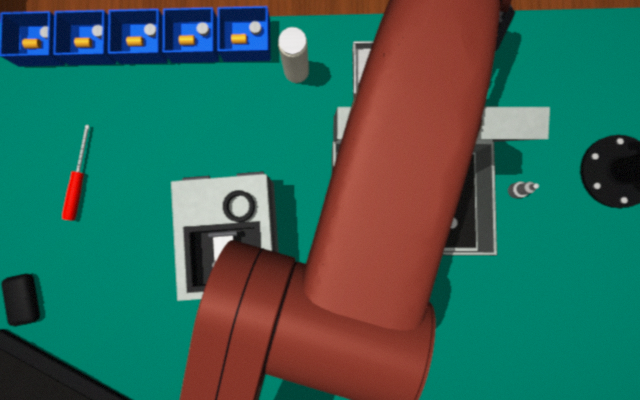

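```bash
python3 -W ignore - <<'E'
from h import *
p=observe()["eef_pos"]
for L in(.1,.07,.04):
    try: print(L,move_l(p+np.array([0,0,L]),feed=.1,max_force=15));break
    except Unreachable as e: print(e)
hold(.5)
im,d=get_image("side");cv2.imwrite("pics/side6.png",im[:,:,::-1]);c=get_calibration("side");P=cloud(c,d)
im0=cv2.imread("pics/side0.png")
# inner lid face / flange patch between (268,110)-(285,180): edge face; fit planes
for nm,box in(("lid end face",(268,115,282,190)),("inner rim/dish underside",(292,105,330,140)),("short lid",(215,290,250,300)),("short lid2",(240,252,258,262))):
    u0,v0,u1,v1=box;q=P[v0:v1,u0:u1].reshape(-1,3);q=q[np.isfinite(q).all(1)]
    m=np.median(q,0);U,S,V=np.linalg.svd(q-q.mean(0),full_matrices=False);n=V[2]
    print(nm,m.round(3),"normal",n.round(3),"rms",S[2]/len(q)**.5)
im2,d2=get_image("top");P2=cloud(get_calibration("top"),d2)
for b in((175,185,220,200),(178,215,184,290),(266,200,270,215)):
    print("short lid z",np.median(P2[b[1]:b[3],b[0]:b[2],2]))
s=observe();print(s["time_s"],s["eef_pos"],s["ft_force"].round(1),abs(s["joint_velocities"]).max())
E
```

```text
the arm cannot follow that straight line within its joint ranges
the arm cannot follow that straight line within its joint ranges
the arm cannot follow that straight line within its joint ranges
lid end face [ 0.646 -0.037  0.222] normal [0.817 0.574 0.055] rms 0.007558441015967991
inner rim/dish underside [ 0.634 -0.142  0.241] normal [ 0.743 -0.096  0.662] rms 0.0173262182315849
short lid [0.542 0.219 0.14 ] normal [-0.363  0.632 -0.685] rms 0.0038486780950729048
short lid2 [0.57  0.148 0.14 ] normal [-0.343  0.557 -0.756] rms 0.004343141395089917
short lid z 0.13889829019237887
short lid z 0.13907021273215175
short lid z 0.13689907095345671
11.3667 [ 0.70351489 -0.18766954  0.30217775] [-0.6 -0.2  0.9] 0.0015385999795060454
```

View pics/side6.png

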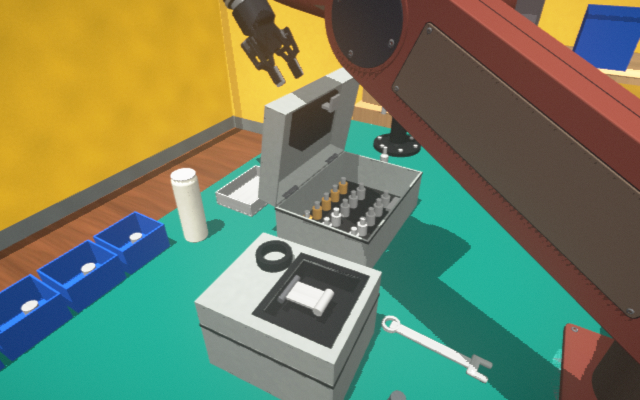

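```bash
python3 -W ignore - <<'E'
from h import *
im,d=get_image("top");c=get_calibration("top");P=cloud(c,d)
q=P[100:145,505:540].reshape(-1,3);q=q[(q[:,2]>.2)&(q[:,2]<.4)]
k=np.polyfit(q[:,0],q[:,2],1);print(len(q),"front face dz/dx",k[0],"angle",np.arctan2(1,k[0]) ,"x",q[:,0].min(),q[:,0].max(),"z",q[:,2].min(),q[:,2].max())
q=P[60:200,330:505].reshape(-1,3);q=q[(q[:,2]>.3)];print("lowest arm part above lid z",np.sort(q[:,2][q[:,2]>.36])[:5])
print(observe()["time_s"])
E
```

```text
1151 front face dz/dx 0.27771170618383534 angle 1.2999108161732775 x 0.6116508841255082 0.6562529499517542 z 0.20013434510199113 0.3114326471839396
lowest arm part above lid z [0.51908281 0.51995345 0.52109407 0.52199767 0.52287183]
11.4167
```

```bash
python3 -c "
from plant import *
print(job_done()); s=observe(); print(s['time_s'],s['ft_force'])"
```

```text
the job is handed in; nothing more can be done
None
the job is handed in; nothing more can be done
```

I opened the long case and left its lid standing open by itself at about 1.25–1.3 rad (about 73°). The short case is still shut, and I handed the job in at about 11.4 s of the 38 s.

I pinched the lip by its ends, swung the paddle up to trip the latch, and drew the lid up along its hinge arc. Then I released and backed off 80 mm.

**Last checks:**
- **Long lid:** a line fitted to the lid's front face in the top depth image gave about 1.30 rad. My commanded arc ended at 1.25 rad. The pictures before and after release show the lid in the same place.
- **Short case:** its lid top reads 0.137–0.139 m, which is flat and shut, with the tape still on it.
- **Robot clear:** the wrist force was about 1 N or less, near its value at the start. The gripper tips are past the lid's edge, and the lowest arm surface the top camera shows above the lid is at about 0.52 m.
- **Forces:** the readings I took during the pull stayed under about 16 N.

**What did not work:**
- Retreats of 100–140 mm and an extra straight lift were refused as unreachable, so I stopped at 80 mm.
- Plane fits on the side camera's depth were too noisy to use, so the lid angle rests on the top view and the arc.

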